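# Put the sharpening stones away in their own cases

### The job

Put the two sharpening stones away: lay each stone flat in the wooden case made for its length, then close that case with the lid of the same length from the sloping rack, so that the lid sits squarely and fully down. The medium case has no stone here: leave it open where it is with its lid on the rack, and leave the knife and the oil bottle alone.

Things in the scene. Friction and masses are not known exactly. Their poses are not given: they have to be found in the camera images.
- stone_short: the short sharpening stone: grey rectangular bar 80 x 36 x 20 mm (its x, y, z), lying flat on the table; origin at the centre of its underside, x along its length
- stone_long: the long sharpening stone: grey rectangular bar 140 x 36 x 20 mm (its x, y, z), lying flat on the table; origin at the centre of its underside, x along its length
- case_short: the short case, for a 80 mm stone: open wooden box, outside 100 x 58 x 32 mm (x, y, z), walls and floor 6 mm thick, inside 88 x 46 mm and 26 mm deep; the middle 48 mm of both long walls is cut away down to the floor board as finger notches; loose on the table; origin at the centre of its underside, x along its length
- case_medium: the medium case, for a 110 mm stone: open wooden box, outside 130 x 58 x 32 mm (x, y, z), walls and floor 6 mm thick, inside 118 x 46 mm and 26 mm deep; the middle 48 mm of both long walls is cut away down to the floor board as finger notches; loose on the table; origin at the centre of its underside, x along its length; no stone for it is here
- case_long: the long case, for a 140 mm stone: open wooden box, outside 160 x 58 x 32 mm (x, y, z), walls and floor 6 mm thick, inside 148 x 46 mm and 26 mm deep; the middle 48 mm of both long walls is cut away down to the floor board as finger notches; loose on the table; origin at the centre of its underside, x along its length
- lid_short: the short lid: wooden board 100 x 58 x 8 mm; under it a 80 x 39 x 4 mm plug that goes inside the case's walls, on top a grip rib 56 x 14 x 22 mm along the middle. At first it lies on the rack, plug down. Origin at the middle of the end that is lower on the rack, level with the plug's underside; x along its length (up the slope), z out of the rib side; rib: x 22 to 78, z 12 to 34 mm
- lid_short_seat (a point): point on the short lid: middle of the board's underside (the face that rests on the case's rim, 32 mm over the table), 50 mm along x and 4 mm along z from the lid's origin; axes as the lid's. The rib's centre is 19 mm above it along z, its top 30 mm
- lid_medium: the medium lid: wooden board 130 x 58 x 8 mm; under it a 110 x 39 x 4 mm plug that goes inside the case's walls, on top a grip rib 56 x 14 x 22 mm along the middle. At first it lies on the rack, plug down. Origin at the middle of the end that is lower on the rack, level with the plug's underside; x along its length (up the slope), z out of the rib side; rib: x 37 to 93, z 12 to 34 mm
- lid_medium_seat (a point): point on the medium lid: middle of the board's underside (the face that rests on the case's rim, 32 mm over the table), 65 mm along x and 4 mm along z from the lid's origin; axes as the lid's. The rib's centre is 19 mm above it along z, its top 30 mm
- lid_long: the long lid: wooden board 160 x 58 x 8 mm; under it a 140 x 39 x 4 mm plug that goes inside the case's walls, on top a grip rib 56 x 14 x 22 mm along the middle. At first it lies on the rack, plug down. Origin at the middle of the end that is lower on the rack, level with the plug's underside; x along its length (up the slope), z out of the rib side; rib: x 52 to 108, z 12 to 34 mm
- lid_long_seat (a point): point on the long lid: middle of the board's underside (the face that rests on the case's rim, 32 mm over the table), 80 mm along x and 4 mm along z from the lid's origin; axes as the lid's. The rib's centre is 19 mm above it along z, its top 30 mm
- rack: fixed dark steel rack, 270 mm wide (y), its board sloping 30 degrees from level and rising towards its +x, with a 12 mm high ledge at the low end on which the three lids stand side by side, about 85 mm apart; origin on the table below the inner foot of the slope, which is 30 mm up; top of the slope about 119 mm up
- knife: kitchen knife lying flat, handle 110 mm (to its -y) and blade 168 mm (to +y), 16 mm high; origin between handle and blade, on the table. Not part of the work
- oil: white oil bottle, 52 mm in diameter, 130 mm tall; origin at the centre of its foot. Not part of the work
Not all that is in view belongs to the job. Leave any purple look-alike of the lid_long alone. Leave any pink look-alike of the lid_short alone.

How it is judged:
By the outcome, as a careful person would: the job done as asked, in the order asked, and still so for the second after the job is handed in, with the robot touching nothing.
It also fails if it takes over 72 s, if anything falls off the work surface, if the arm or the gripper's body presses on something with over 40 N, if the wrist force passes 120 N, or if a joint passes its speed limit or range.

### The arm

A 7-joint arm with a two-finger parallel gripper is mounted at the origin on the work surface. World frame = base frame: x ahead of the robot, y to its left, z up, the work surface at z = 0. Lengths are in m, angles in degrees, forces in N, time in s.
With the tool pointing down it reaches from about 0.425 to 0.875 m from the base axis. Payload 4.7 kg.
Tool frame: the origin (TCP) lies midway between the tips of the shut fingers; the grasp point (between the pads) lies 19 mm behind it; z points along the fingers, y is the direction in which the jaws open and shut (so a half turn about z gives the same grasp; the last joint's range is limited). The gripper opens to 87 mm and grips with 3 to 60 N. Pads are 19 mm wide; open, the fingers measure 117 mm over their backs; the gripper's body (75 mm by 190 mm) begins 51 mm behind the grasp point.
Start: joints at [70.709, 18.392, -4.016, 83.108, 1.295, 78.541, -3.26], TCP at [0.223, -0.61, 0.223] pointing down, gripper open.
Joint ranges: [-163.93, 163.93], [-17.29, 119.83], [-79.2, 71.16], [3.27, 140.29], [-89.18, 269.18], [5.43, 117.66], [-154.24, 154.24]. Speed limits (degrees/s): [147.25, 147.25, 180, 180, 180, 180, 180].

### API

Orientations are given as [roll, pitch, yaw] about the fixed x, y, z axes, in that order (R = Rz(yaw) Ry(pitch) Rx(roll)).
In Python, from cell import env gives the robot as it stands.
- The arm moves only by the tool apply_moves, never from a script. Its argument "targets" is a list of rows, each a list of 2 entries, a list of its own where there are three numbers: the shift along the world's x, y, z in mm, then the turn, a rotation vector about the world's x, y, z in rad. A call has 1 to 8 rows; each row is the pose to reach, as a shift and turn from the pose commanded when the call began; what a row does not reach only later rows make up. A row lasts 1/10 s, in which the tool goes at most 50 mm and 8.59 degrees, less where a joint would pass 70% of its speed; a pose out of reach is approached as far as the arm can. A call with a gripper value outside its range is refused whole. "hand" is the finger opening in mm, from 0 to 87, set as the call begins (left out, the last holds). The fingers move at their own pace and stop on an object; "squeeze" is the grip in N (left out, the last holds). Time passes only in rows, so rows that repeat a pose let the fingers close. It gives the time, the measured TCP pose, the force and the opening at its end, in the units of the state.
- env.get_obs(): the state, without advancing time (a new reading comes with each control period).
- env.read_camera(name): name is "side" or "top"; returns a dict with "image" (400x640x3 uint8, red, green, blue), "camera_matrix" (3x3 intrinsics, pixels), "k1" (the pictures are not rectified: a ray, as slopes to the right and down, at radius r is drawn at 1 + k1 r^2 times it, then the intrinsics apply), "camera_from_world" (4x4, takes a point from world to camera coordinates). Camera axes: x right, y down, z forward; pixel columns grow to the right and rows downward; lengths in m; the calibration is good to about 2 mm. A picture is of the moment at which its call begins. There is no depth.
- env.sign_off(): hands the job in, once; it reports no verdict.
Trained networks look in a picture, given as the dict that the camera call returned (one of the last four; its "shot" number tells which), for a name from the list of things; names that differ only in an ending like _2 or _b are one class to them, and where a whole thing is asked for, a point or a joint stands for the part that bears it (a point fixed in the world has none). Each returns a list of dicts, best first, with "conf" (0 to 1); they miss things now and then, are a little off and sometimes report something else, mostly with a low value. They report only what shows in the picture. A call takes as long as a camera call. They do not tell look-alikes from the thing itself.
- env.regions_of(picture, target): "region" (400x640 bool, what is visible of it) and "rect" ([left, top, right, bottom] in pixels, round what is visible of it).
The state is a dict: "time_s": time; "qpos": joint angles; "joint_velocities": joint speeds; "effort": joint torques, N m; "tool_pos": TCP position; "tool_rot": TCP orientation; "force": force on the tool from outside, world axes, zero at the start; "wrist_torque": the same for the moment, N m; "grip_width": finger opening in m.
Only numpy, scipy, OpenCV 4.12 (cv2) and the standard library are available. Lean on these libraries where they do the work, as an engineer would, in place of code of your own. Each camera call takes 0.05 s, during which the arm holds its last target. There are 200 camera calls.

## Working session

There is one attempt and no reset: what is moved stays moved. The work goes in short steps, Python scripts to look and compute and a tool call to move; the robot and the scene stay as the last step left them, time stands still between calls to the robot, and variables do not carry over. Pictures are saved under pics/ and viewed, about 8 in all and at most 12, crops included, and the job is handed in when it is done.

Besides the shell and the picture viewer there is one more tool, called after ">>>" in YAML: its name, and indented under it one key for each argument. apply_moves: Moves the arm, as the interface text tells. Its arguments: {"type":"object","properties":{"targets":{"type":"array","items":{"type":"array"}},"hand":{"type":"number"},"squeeze":{"type":"number"}},"required":["targets"]}

```bash
mkdir -p pics; ls; cat > h.py <<'E'
import numpy as np, cv2
from cell import env
def ray(p,u,v):
    K=p["camera_matrix"];k1=p["k1"];T=np.array(p["camera_from_world"])
    d=cv2.undistortPoints(np.array([[[u,v]]],float),np.array(K),np.array([0,0,0,0,0.]))[0,0]
    s=d.copy()
    for _ in range(30): s=d/(1+k1*(s@s))
    R=T[:3,:3];return -R.T@T[:3,3], R.T@np.array([s[0],s[1],1])
def onz(p,u,v,z):
    c,d=ray(p,u,v);return c+d*(z-c[2])/d[2]
def proj(p,X):
    T=np.array(p["camera_from_world"]);X=np.atleast_2d(X);c=X@T[:3,:3].T+T[:3,3];s=c[:,:2]/c[:,2:]
    s=s*(1+p["k1"]*(s**2).sum(1,keepdims=True));K=np.array(p["camera_matrix"])
    return s@K[:2,:2].T+K[:2,2]
def save(p,name,box=None,scale=1):
    im=p["image"][...,::-1]
    if box: im=im[box[1]:box[3],box[0]:box[2]]
    cv2.imwrite("pics/"+name,cv2.resize(im,None,fx=scale,fy=scale,interpolation=cv2.INTER_CUBIC))
E
python3 - <<'E'
from h import *
for n in ["top","side"]:
    p=env.read_camera(n); save(p,n+"0.png",scale=1.25)
    T=np.array(p["camera_from_world"]);print(n,p["k1"],(-T[:3,:3].T@T[:3,3]).round(3),T[2,:3].round(3),np.array(p["camera_matrix"]).round(0).tolist())
    for t in ["stone_short","stone_long","case_short","case_medium","case_long","lid_short","lid_medium","lid_long","rack","knife","oil"]:
        for r in env.regions_of(p,t)[:3]:
            m=r["region"].astype('uint8');v,u=np.nonzero(m)
            q=cv2.minAreaRect(np.stack([u,v],1).astype('float32')); 
            print(t,round(r["conf"],2),[int(a) for a in r["rect"]],len(u),"c",u.mean().round(1),v.mean().round(1),"xy",onz(p,u.mean(),v.mean(),.02)[:2].round(3))
o=env.get_obs();print(o)
E
```

```text
pics
top -0.019540185013926452 [0.459 0.013 1.141] [ 0.099  0.002 -0.995] [[469.0, 0.0, 321.0], [0.0, 469.0, 196.0], [0.0, 0.0, 1.0]]
stone_short 0.93 [342, 236, 361, 270] 483 c 352.4 255.5 xy [ 0.43  -0.059]
stone_short 0.3 [248, 160, 283, 206] 1055 c 264.8 181.3 xy [0.608 0.15 ]
stone_short 0.26 [315, 134, 340, 202] 1573 c 325.4 169.3 xy [0.636 0.004]
stone_long 0.66 [426, 220, 451, 279] 913 c 436.9 248.7 xy [ 0.444 -0.26 ]
case_short 0.85 [438, 159, 464, 207] 1000 c 449.8 183.8 xy [ 0.6   -0.295]
case_medium 0.96 [383, 140, 412, 198] 1404 c 396.9 167.3 xy [ 0.64  -0.169]
case_medium 0.43 [340, 237, 362, 272] 535 c 352.4 256.4 xy [ 0.427 -0.059]
case_long 0.95 [314, 133, 340, 201] 1588 c 325.6 168.8 xy [0.638 0.004]
lid_short 0.93 [251, 234, 299, 271] 1038 c 274.5 251.8 xy [0.439 0.126]
lid_short 0.83 [252, 159, 279, 201] 1022 c 264.7 181.3 xy [0.608 0.15 ]
lid_medium 0.96 [172, 154, 209, 210] 1324 c 190.3 180.0 xy [0.612 0.33 ]
lid_long 0.77 [211, 138, 244, 205] 1655 c 227.4 170.2 xy [0.635 0.241]
lid_long 0.73 [165, 233, 228, 293] 1650 c 196.1 262.0 xy [0.416 0.312]
rack 0.98 [15
[... 1441 characters left out ...]
7 xy [0.795 0.124]
{'time_s': 1.2, 'qpos': array([70.70685802, 18.392215  , -4.0171885 , 83.10553763,  1.29342542,
       78.54140011, -3.26070746]), 'joint_velocities': array([ 0.0850184 ,  0.02337943,  0.05672801,  0.07127572, -0.03502034,
       -0.03659287, -0.0247442 ]), 'effort': array([ 7.36676739e-04, -4.91109431e+01, -4.02812921e-01, -3.12769639e+01,
       -6.37207087e-02,  3.36893345e-02,  1.94318034e-05]), 'tool_pos': array([ 0.22339411, -0.61044082,  0.22260103]), 'tool_rot': array([1.79994105e+02, 7.64751354e-04, 2.01019062e+01]), 'force': array([0.2266236 , 0.00311434, 0.96620163]), 'wrist_torque': array([0.02394727, 0.02139743, 0.00723095]), 'grip_width': 0.08703583827099765}
```

View top.

View pics/top0.png

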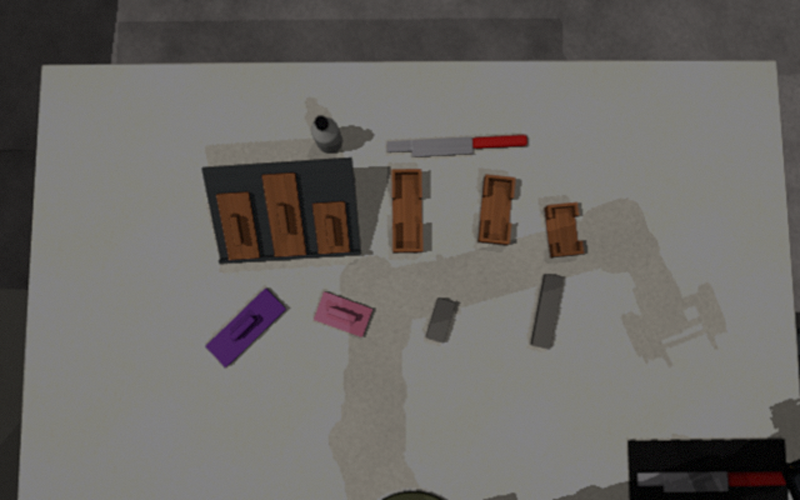

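```bash
python3 - <<'E'
from h import *
p=env.read_camera("top"); save(p,"crop1.png",(150,90,480,300),2.4)
import pickle;pickle.dump(p,open("p0.pkl","wb"))
E
```

```text
(no output)
```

View pics/crop1.png

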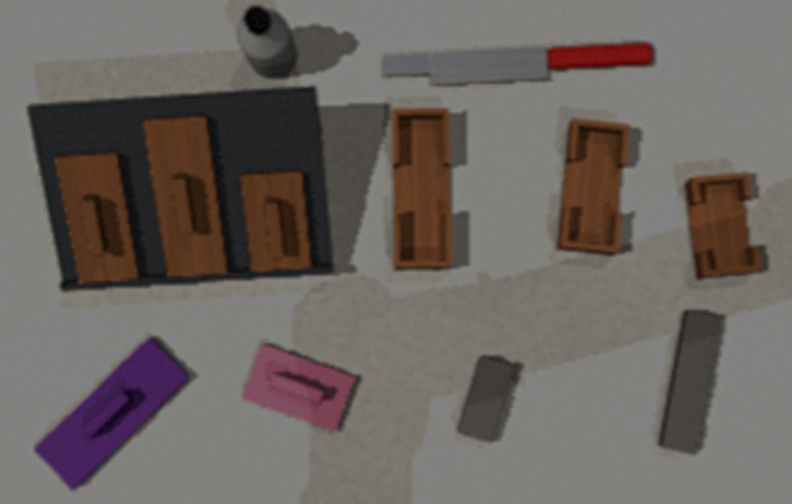

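Wooden lids on the rack in the original picture: medium (190,180), long (227,170), short (265,181). The purple (196,262) and pink (274,252) lids on the table are the look-alikes to leave alone; the crop confirms this. Next I fit the poses.

```bash
cat > fit.py <<'E'
from h import *
from scipy.optimize import minimize
from scipy.spatial.transform import Rotation as Ro
def box(x0,x1,y0,y1,z0,z1): return np.array([[x,y,z] for x in(x0,x1) for y in(y0,y1) for z in(z0,z1)])/1e3
def cen(l,w,h): return box(-l/2,l/2,-w/2,w/2,0,h)
def lid(l): return [box(0,l,-29,29,4,12),box(10,l-10,-19.5,19.5,0,4),box(l/2-28,l/2+28,-7,7,12,34)]
M={"stone_short":[cen(80,36,20)],"stone_long":[cen(140,36,20)],"case_short":[cen(100,58,32)],"case_medium":[cen(130,58,32)],"case_long":[cen(160,58,32)],"lid_short":lid(100),"lid_medium":lid(130),"lid_long":lid(160)}
def fit(views,name,g,z=0,pitch=0,hull=None):
    """views: list of (picture, mask); g = x,y,yaw deg. S x supersampled IoU"""
    hull=name.startswith("case") if hull is None else hull;S=4
    mk=[]
    for p,m in views:
        m=cv2.resize(m.astype('uint8'),None,fx=S,fy=S,interpolation=cv2.INTER_NEAREST)
        if hull:
            c=cv2.findNonZero(m);m=cv2.fillConvexPoly(np.zeros_like(m),cv2.convexHull(c),1)
        mk.append(m)
    def cost(a):
        R=(Ro.from_euler("z",a[2],degrees=True)*Ro.from_euler("y",pitch,degrees=True)).as_matrix();s=0
        for (p,_),m in zip(views,mk):
            r=np.zeros_like(m)
            for b in M[name]:
                q=proj(p,b@R.T+[a[0],a[1],z]); q=(q+.5)*S-.5
                cv2.fillConvexPoly(r,cv2.convexHull(np.round(q*16).astype(np.int32)),1,shift=4)
            s+=1-(r&m).sum()/(r|m).sum()
        return s/len(views)
    best=None
    for dy in (-12,0,12):
        g0=np.array([g[0],g[1],g[2]+dy])
        r=minimize(cost,g0,method="Nelder-Mead",options=dict(initial_simplex=g0+np.array([[0,0,0],[.015,0,0],[0,.015,0],[0,0,8]]),xatol=1e-4,fatol=1e-4))
        if best is None or r.fun<best.fun: best=r
    return best.x,best.fun
def look(names,cams=("top","side")):
    ps=[env.read_camera(c) for c in cams]
    out={}
    for n,(g,z,pi) in names.items():
        v=[]
        for p in ps:
            c=[r for r in env.regions_of(p,n)]
            t=proj(p,[g[0],g[1],z+.02])[0]
            def d(r):
                vv,uu=np.nonzero(r["region"]);return np.hypot(uu.mean()-t[0],vv.mean()-t[1])
            c=[r for r in c if r["conf"]>.25 and d(r)<25]
            if c: v.append((p,c[0]["region"]))
        res=[]
        for vv in ([v]+[[k] for k in v] if len(v)>1 else [v]):
            if vv: res.append(fit(vv,n,g,z,pi))
        out[n]=res
        for k,(x,f) in enumerate(res): print(n,["both","top","side"][k] if len(v)>1 else "one",x[:2].round(4),x[2].round(1),"1-IoU",round(f,3))
    return out,ps
E
python3 - <<'E'
from fit import *
N={"stone_short":((.43,-.06,-15),0,0),"stone_long":((.444,-.26,-8),0,0),"case_short":((.6,-.3,5),0,0),"case_long":((.64,0,0),0,0),"case_medium":((.64,-.17,-5),0,0),
"lid_short":((.56,.13,5),.03,-30),"lid_long":((.57,.215,5),.03,-30),"lid_medium":((.56,.3,5),.03,-30)}
out,ps=look(N)
for c in (282,127),(164,133): print(onz(ps[0],*c,.119).round(3))
print(env.get_obs()["time_s"])
E
```

```text
stone_short both [ 0.428  -0.0582] -17.3 1-IoU 0.129
stone_short top [ 0.4285 -0.0591] -17.4 1-IoU 0.07
stone_short side [ 0.4283 -0.0526] -18.2 1-IoU 0.07
stone_long both [ 0.4449 -0.2622] -12.9 1-IoU 0.147
stone_long top [ 0.4448 -0.2632] -12.1 1-IoU 0.08
stone_long side [ 0.4447 -0.2575] -12.9 1-IoU 0.165
case_short one [ 0.6004 -0.2974] 4.4 1-IoU 0.031
case_long both [0.6388 0.003 ] -0.2 1-IoU 0.132
case_long top [0.6393 0.003 ] -0.5 1-IoU 0.046
case_long side [0.6391 0.0021] -2.7 1-IoU 0.218
case_medium both [ 0.6394 -0.1681] -7.2 1-IoU 0.077
case_medium top [ 0.641  -0.1695] -6.6 1-IoU 0.054
case_medium side [ 0.6383 -0.163 ] -5.6 1-IoU 0.056
lid_short both [0.5633 0.1432] 3.1 1-IoU 0.09
lid_short top [0.5619 0.1418] 4.0 1-IoU 0.059
lid_short side [0.5626 0.1469] 3.4 1-IoU 0.085
lid_long one [0.5573 0.2297] 3.1 1-IoU 0.051
lid_medium both [0.5535 0.3131] 4.3 1-IoU 0.078
lid_medium top [0.5514 0.3119] 3.9 1-IoU 0.041
lid_medium side [0.5534 0.3156] 3.9 1-IoU 0.058
[0.716 0.101 0.119]
[0.704 0.364 0.119]
2.15
```

>>> apply_moves:
  targets:
    - [[221,349,-120],[0,0,-0.57]]
    - [[221,349,-120],[0,0,-0.57]]
    - [[221,349,-120],[0,0,-0.57]]
    - [[221,349,-120],[0,0,-0.57]]
    - [[221,349,-120],[0,0,-0.57]]
    - [[221,349,-120],[0,0,-0.57]]
    - [[221,349,-120],[0,0,-0.57]]
    - [[221,349,-120],[0,0,-0.57]]
  hand: 70

```text
time_s: 2.95
tool_pos: [0.4292, -0.2852, 0.1112]
tool_rot: [180.0, -0.1, -12.6]
force: [0.4, -0.5, 0.5]
grip_width: 0.0697
```

>>> apply_moves:
  targets:
    - [[0,0,0],[0,0,0]]
    - [[0,0,0],[0,0,0]]

```text
time_s: 3.15
tool_pos: [0.4289, -0.2856, 0.1111]
tool_rot: [180.0, 0.0, -12.4]
force: [-0.3, -0.8, 1.0]
grip_width: 0.0698
```

```bash
python3 - <<'E'
from h import *
p=env.read_camera("side"); save(p,"s1.png",(250,100,450,260),3.5)
o=env.get_obs();print(o["time_s"],o["tool_pos"],o["tool_rot"])
E
```

```text
3.2 [ 0.42820304 -0.28734702  0.11149399] [ 1.79947550e+02 -2.68471717e-03 -1.25472741e+01]
```

View pics/s1.png

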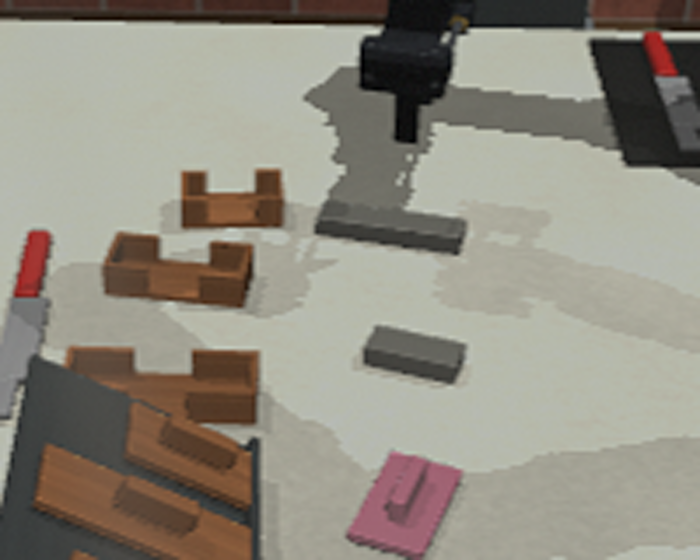

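The tool is over the long stone, about 29 mm short of the target. I correct that, descend and grasp.

>>> apply_moves:
  targets:
    - [[16,24,-30],[0,0,0]]
    - [[16,24,-60],[0,0,0]]
    - [[16,24,-95],[0,0,0]]
    - [[16,24,-107],[0,0,0]]
    - [[16,24,-107],[0,0,0]]

```text
time_s: 3.7
tool_pos: [0.4425, -0.2636, 0.0031]
tool_rot: [-180.0, 0.2, -12.7]
force: [0.4, 0.2, 1.2]
grip_width: 0.0699
```

>>> apply_moves:
  targets:
    - [[0,0,0],[0,0,0]]
    - [[0,0,0],[0,0,0]]
    - [[0,0,0],[0,0,0]]
    - [[0,0,0],[0,0,0]]
  hand: 20
  squeeze: 35

```text
time_s: 4.1
tool_pos: [0.445, -0.2632, 0.0053]
tool_rot: [180.0, -0.1, -12.6]
force: [-0.7, -0.5, -0.4]
grip_width: 0.0457
```

>>> apply_moves:
  targets:
    - [[0,0,0],[0,0,0]]
    - [[0,0,0],[0,0,0]]
    - [[0,0,0],[0,0,0]]
    - [[0,0,0],[0,0,0]]

```text
time_s: 4.5
tool_pos: [0.4448, -0.2626, 0.0048]
tool_rot: [180.0, -0.0, -12.5]
force: [-1.8, 1.0, 5.6]
grip_width: 0.0352
```

>>> apply_moves:
  targets:
    - [[0,0,40],[0,0,0]]
    - [[20,30,80],[0,0,0]]
    - [[194,266,80],[0,0,0.21]]
    - [[194,266,80],[0,0,0.21]]
    - [[194,266,80],[0,0,0.21]]
    - [[194,266,80],[0,0,0.21]]
    - [[194,266,80],[0,0,0.21]]
    - [[194,266,80],[0,0,0.21]]

```text
time_s: 5.3
tool_pos: [0.6389, 0.0051, 0.0833]
tool_rot: [180.0, 0.1, -0.5]
force: [0.7, -1.0, -1.1]
grip_width: 0.0358
```

>>> apply_moves:
  targets:
    - [[0,0,0],[0,0,0]]

```text
time_s: 5.4
tool_pos: [0.6404, 0.0128, 0.0836]
tool_rot: [-179.6, -0.1, 0.1]
force: [-0.3, 0.8, -1.7]
grip_width: 0.0356
```

```bash
python3 - <<'E'
from fit import *
o=env.get_obs();print(o["tool_pos"],o["tool_rot"])
out,ps=look({"stone_long":((.64,.004,0),.082,0),"case_long":((.64,.003,0),0,0)})
o=env.get_obs();print(o["tool_pos"],o["tool_rot"],o["time_s"])
a=np.hstack([cv2.resize(ps[0]["image"][100:240,260:390],None,fx=3,fy=3),cv2.resize(ps[1]["image"][120:260,230:360],None,fx=3,fy=3)])
cv2.imwrite("pics/h1.png",a[...,::-1])
E
```

```text
[0.64041579 0.01280984 0.08360957] [-1.79632327e+02 -8.77224090e-02  5.14382254e-02]
stone_long one [0.6377 0.0163] 1.8 1-IoU 0.405
case_long one [0.6384 0.0074] 0.4 1-IoU 0.243
[0.63760565 0.00091593 0.08380391] [ 1.79920961e+02  6.24698459e-02 -6.82226971e-01] 5.7
```

View pics/h1.png

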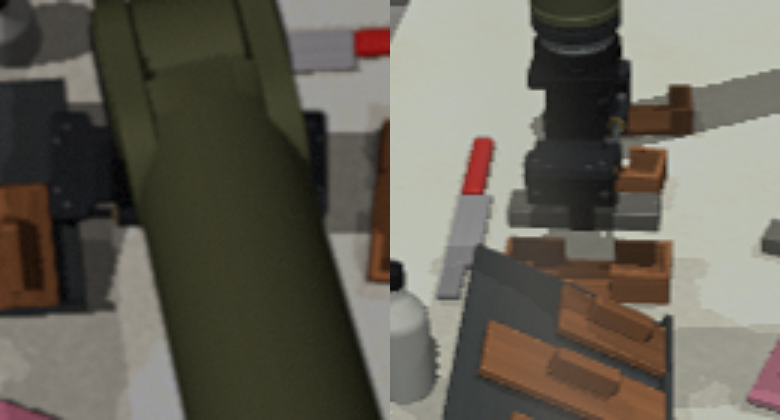

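```bash
python3 - <<'E'
from fit import *
P=[]
for i in range(3):
    p=env.read_camera("side");o=env.get_obs();P.append(np.r_[o["tool_pos"],o["tool_rot"][2]])
    if i: continue
    r=env.regions_of(p,"stone_long")
    for c in r[:3]: print(round(c["conf"],2),c["rect"])
P=np.array(P);print(P.round(4)); m=P.mean(0)
c=[c for c in r if c["rect"][3]<205 and c["rect"][1]>170]
if c:
    print(fit([(p,c[0]["region"])],"stone_long",(m[0],m[1],m[3]),m[2]-.0045,0,True))
    X=M["stone_long"][0]+[m[0],m[1],m[2]-.0045];print(proj(p,X).round(1).tolist())
    v,u=np.nonzero(c[0]["region"])
    for uu in range(int(c[0]["rect"][0]),int(c[0]["rect"][2])+1,4):print(uu,v[u==uu].min() if (u==uu).any() else None,v[u==uu].max() if (u==uu).any() else None)
E
```

```text
0.72 [269.7, 182.0, 320.1, 196.2]
0.16 [244.7, 202.3, 327.3, 317.5]
[[ 0.6378  0.0011  0.0841 -0.6781]
 [ 0.638   0.0018  0.0844 -0.6389]
 [ 0.6381  0.0021  0.0844 -0.6145]]
(array([ 0.63672844,  0.00407726, -0.63131948]), np.float64(0.05423149563809693))
[[320.8, 187.1], [320.8, 181.2], [320.1, 194.5], [320.1, 188.6], [271.7, 185.6], [271.2, 179.7], [269.7, 192.9], [269.2, 187.0]]
269 None None
273 181 193
277 185 193
281 186 193
285 187 193
289 187 193
293 None None
297 None None
301 187 194
305 187 194
309 182 194
313 183 194
317 183 194
```

>>> apply_moves:
  targets:
    - [[2,1,-30],[0,0,0]]
    - [[2,1,-50],[0,0,0]]
    - [[2,1,-57],[0,0,0]]
    - [[2,1,-57],[0,0,0]]

```text
time_s: 6.3
tool_pos: [0.6394, 0.0039, 0.0263]
tool_rot: [180.0, 0.1, -0.5]
force: [-0.2, -0.9, -1.6]
grip_width: 0.0356
```

```bash
python3 - <<'E'
from h import *
p=env.read_camera("side");save(p,"s2.png",(240,130,350,230),5)
o=env.get_obs();print(o["tool_pos"],o["force"],o["wrist_torque"])
E
```

```text
[0.64039733 0.00405707 0.02751534] [-0.63107963  0.1056087  -1.38659335] [ 0.04265388 -0.01647662  0.01123068]
```

View pics/s2.png

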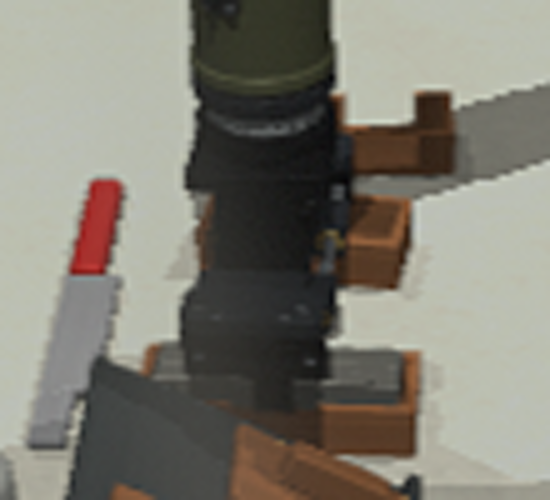

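The stone's ends sit between the case walls and there is no contact force. I slide the case 30 mm away from the rack to clear the gripper body, then lower the stone.

>>> apply_moves:
  targets:
    - [[0,-7,0],[0,0,0]]
    - [[0,-14,0],[0,0,0]]
    - [[0,-21,0],[0,0,0]]
    - [[0,-28,0],[0,0,0]]
    - [[0,-34,0],[0,0,0]]
    - [[0,-34,0],[0,0,0]]
    - [[0,-30,0],[0,0,0]]
    - [[0,-30,-8],[0,0,0]]

```text
time_s: 7.15
tool_pos: [0.6409, -0.0259, 0.0197]
tool_rot: [179.9, -0.1, -0.5]
force: [0.4, 0.3, -1.1]
grip_width: 0.0359
```

>>> apply_moves:
  targets:
    - [[0,0,-4],[0,0,0]]
    - [[0,0,-7],[0,0,0]]
    - [[0,0,-7],[0,0,0]]

```text
time_s: 7.45
tool_pos: [0.6399, -0.0259, 0.0116]
tool_rot: [180.0, 0.1, -0.5]
force: [0.9, -0.5, -1.2]
grip_width: 0.0359
```

>>> apply_moves:
  targets:
    - [[0,0,0],[0,0,0]]
    - [[0,0,0],[0,0,0]]
    - [[0,0,0],[0,0,0]]
    - [[0,0,30],[0,0,0]]
    - [[0,0,80],[0,0,0]]
    - [[-80,-10,120],[0,0,-0.15]]
    - [[-140,-20,120],[0,0,-0.29]]
    - [[-190,-32,120],[0,0,-0.29]]
  hand: 60

```text
time_s: 8.25
tool_pos: [0.4981, -0.048, 0.1297]
tool_rot: [-180.0, -0.2, -17.3]
force: [-0.9, -1.0, 1.0]
grip_width: 0.06
```

```bash
python3 - <<'E'
from fit import *
out,ps=look({"stone_long":((.64,-.024,0),.006,0),"case_long":((.64,-.024,0),0,0),"stone_short":((.43,-.06,-17),0,0),"case_medium":((.64,-.168,-7),0,0)})
o=env.get_obs();print(o["tool_pos"],o["tool_rot"],o["time_s"])
a=np.hstack([cv2.resize(ps[0]["image"][100:240,290:420],None,fx=3,fy=3),cv2.resize(ps[1]["image"][120:260,230:360],None,fx=3,fy=3)])
cv2.imwrite("pics/h2.png",a[...,::-1])
E
```

```text
stone_long both [ 0.6441 -0.0286] -0.5 1-IoU 0.347
stone_long top [ 0.6485 -0.0287] -0.6 1-IoU 0.249
stone_long side [ 0.6404 -0.023 ] 3.2 1-IoU 0.413
case_long both [ 0.6408 -0.0264] -2.7 1-IoU 0.145
case_long top [ 0.6477 -0.0284] -2.2 1-IoU 0.19
case_long side [ 0.6387 -0.0247] -1.9 1-IoU 0.07
stone_short one [ 0.43   -0.0541] -15.3 1-IoU 0.111
case_medium both [ 0.6405 -0.168 ] -5.4 1-IoU 0.099
case_medium top [ 0.641  -0.1702] -5.8 1-IoU 0.096
case_medium side [ 0.64   -0.1635] -5.2 1-IoU 0.046
[ 0.49936652 -0.04775969  0.12779837] [-1.79956460e+02  2.03710423e-02 -1.70906085e+01] 8.75
```

View pics/h2.png

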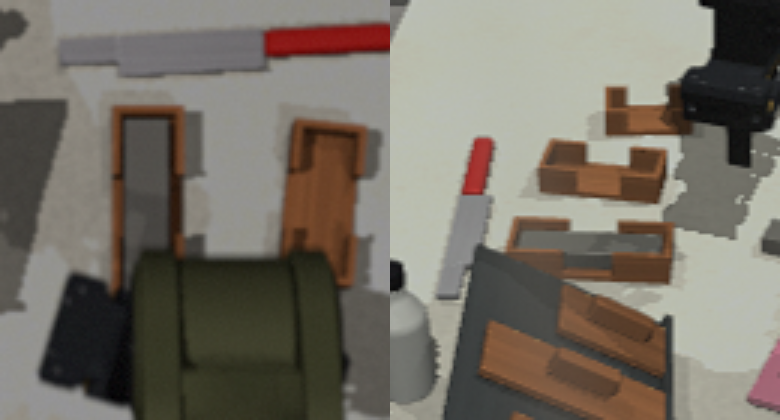

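>>> apply_moves:
  targets:
    - [[-40,-8,-20],[0,0,0]]
    - [[-70,-8,-50],[0,0,0]]
    - [[-70,-8,-90],[0,0,0]]
    - [[-70,-8,-115],[0,0,0]]
    - [[-70,-8,-124],[0,0,0]]
    - [[-70,-8,-124],[0,0,0]]
    - [[-70,-8,-124],[0,0,0]]

```text
time_s: 9.45
tool_pos: [0.4297, -0.0561, 0.0048]
tool_rot: [-180.0, -0.1, -17.1]
force: [0.2, 0.8, 1.5]
grip_width: 0.0604
```

>>> apply_moves:
  targets:
    - [[0,0,-1],[0,0,0]]
    - [[0,0,-1],[0,0,0]]
    - [[0,0,-1],[0,0,0]]
    - [[0,0,-1],[0,0,0]]
    - [[0,0,-1],[0,0,0]]
    - [[0,0,-1],[0,0,0]]
  hand: 20

```text
time_s: 10.05
tool_pos: [0.4287, -0.0564, 0.0034]
tool_rot: [180.0, -0.0, -17.1]
force: [-1.2, -0.4, 3.8]
grip_width: 0.0355
```

>>> apply_moves:
  targets:
    - [[0,0,40],[0,0,0]]
    - [[20,-30,80],[0,0,0.1]]
    - [[171,-238,80],[0,0,0.375]]
    - [[171,-238,80],[0,0,0.375]]
    - [[171,-238,80],[0,0,0.375]]
    - [[171,-238,80],[0,0,0.375]]
    - [[171,-238,80],[0,0,0.375]]
    - [[171,-238,80],[0,0,0.375]]

```text
time_s: 10.85
tool_pos: [0.6002, -0.3009, 0.0813]
tool_rot: [179.9, 0.0, 4.0]
force: [-0.7, -0.8, -0.9]
grip_width: 0.0359
```

>>> apply_moves:
  targets:
    - [[0,0,0],[0,0,0]]
    - [[0,0,0],[0,0,0]]

```text
time_s: 11.05
tool_pos: [0.5987, -0.2924, 0.0821]
tool_rot: [-179.9, 0.1, 4.4]
force: [-0.0, 0.5, -0.6]
grip_width: 0.0357
```

```bash
python3 - <<'E'
from fit import *
p=env.read_camera("side")
env.read_camera("top");o=env.get_obs();m=o["tool_pos"];y=o["tool_rot"][2];print(m,y,o["time_s"])
for n,z,tgt in (("stone_short",m[2]-.0035,m),("case_short",0,np.array([.6,-.295,0]))):
  for c in env.regions_of(p,n)[:3]:
    v,u=np.nonzero(c["region"]);t=proj(p,[tgt[0],tgt[1],z+.01])[0];d=np.hypot(u.mean()-t[0],v.mean()-t[1])
    print(n,round(c["conf"],2),d.round(1),*( fit([(p,c["region"])],n,(tgt[0],tgt[1],y),z,0,True) if d<15 else ()))
save(p,"s3.png",(270,100,400,200),4)
E
```

```text
[ 0.5989604  -0.29194389  0.08290583] 4.479272970307438 11.15
stone_short 0.75 1.0 [ 0.59881246 -0.28657092  3.30382353] 0.06494724501758498
case_short 0.85 0.3 [ 0.59946589 -0.29376114  4.86465542] 0.029448310139165046
```

View pics/s3.png

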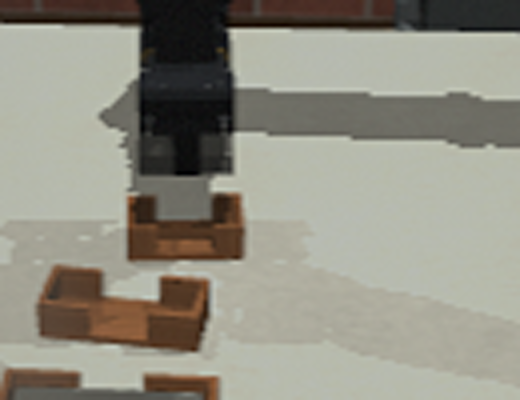

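>>> apply_moves:
  targets:
    - [[2,-3,-20],[0,0,0]]
    - [[2,-3,-40],[0,0,0]]
    - [[2,-3,-50],[0,0,0]]
    - [[2,-3,-58],[0,0,0]]
    - [[2,-3,-58],[0,0,0]]

```text
time_s: 11.75
tool_pos: [0.6007, -0.2966, 0.0241]
tool_rot: [-180.0, 0.1, 4.4]
force: [0.3, 0.2, -0.7]
grip_width: 0.0361
```

```bash
python3 - <<'E'
from fit import *
p=env.read_camera("side");o=env.get_obs();print(o["tool_pos"],o["force"],o["wrist_torque"].round(2))
save(p,"s4.png",(280,130,350,180),8)
E
```

```text
[ 0.60135279 -0.29696281  0.02502737] [ 0.42319922 -0.16484049 -0.60431421] [ 0.08 -0.04 -0.  ]
```

View pics/s4.png

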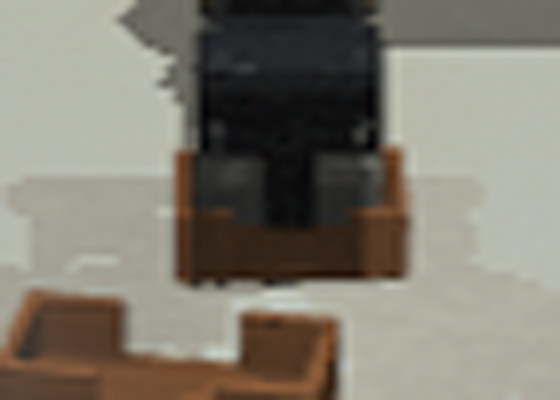

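The stone is inside the short case with no contact force. I lower it, release and retreat towards the short lid.

>>> apply_moves:
  targets:
    - [[0,0,-8],[0,0,0]]
    - [[0,0,-14],[0,0,0]]
    - [[0,0,-14],[0,0,0]]

```text
time_s: 12.1
tool_pos: [0.6007, -0.297, 0.0099]
tool_rot: [-180.0, 0.1, 4.3]
force: [-0.5, 0.0, -0.8]
grip_width: 0.0358
```

>>> apply_moves:
  targets:
    - [[0,0,0],[0,0,0]]
    - [[0,0,0],[0,0,0]]
    - [[0,0,0],[0,0,0]]
    - [[0,0,30],[0,0,0]]
    - [[0,0,80],[0,0,0]]
    - [[-30,40,120],[0,0,0]]
    - [[-60,90,150],[0,0,0]]
    - [[-90,140,180],[0,0,0]]
  hand: 60

```text
time_s: 12.9
tool_pos: [0.5316, -0.1904, 0.1718]
tool_rot: [179.9, -0.1, 4.3]
force: [1.0, 0.8, 0.2]
grip_width: 0.06
```

```bash
cat > plan.py <<'E'
from fit import *
def lidpose(o,l,psi,tipz):
    R=(Ro.from_euler("z",psi,degrees=True)*Ro.from_euler("y",-30,degrees=True))
    return np.array(o)+R.apply([l/2,0,tipz]), R*Ro.from_euler("x",180,degrees=True), R.apply([0,0,1])
def cur():
    o=env.get_obs();return o["tool_pos"],Ro.from_euler("xyz",o["tool_rot"],degrees=True)
def delta(pos,rot):
    p,r=cur();print("tool",p.round(4),"shift",((pos-p)*1e3).round(1),"turn",(rot*r.inv()).as_rotvec().round(4))
E
python3 - <<'E'
from plan import *
p,r,z=lidpose((.5622,.1447,.03),.1,3.5,.015)
print(p,z); delta(p+.06*z,r)
out,ps=look({"stone_short":((.6,-.296,4.5),.006,0),"case_short":((.6,-.296,4.5),0,0)})
delta(p+.06*z,r)
E
```

```text
[0.59793449 0.14688562 0.06799038] [-0.4990674  -0.03052427  0.8660254 ]
tool [ 0.5316 -0.1904  0.1718] shift [ 36.4 335.5 -51.9] turn [ 0.0364 -0.5206 -0.0132]
stone_short one [ 0.6003 -0.2928] 2.7 1-IoU 0.293
case_short both [ 0.5993 -0.2949] 3.6 1-IoU 0.491
case_short top [ 0.6382 -0.2362] -52.6 1-IoU 0.952
case_short side [ 0.5991 -0.2949] 3.6 1-IoU 0.024
tool [ 0.5319 -0.1925  0.1696] shift [ 36.1 337.5 -49.7] turn [ 0.0362 -0.5227 -0.013 ]
```

>>> apply_moves:
  targets:
    - [[36,100,0],[0.009,-0.13,-0.003]]
    - [[36,337,-30],[0.018,-0.26,-0.006]]
    - [[36,337,-40],[0.036,-0.522,-0.013]]
    - [[36,337,-50],[0.036,-0.522,-0.013]]
    - [[36,337,-50],[0.036,-0.522,-0.013]]
    - [[36,337,-50],[0.036,-0.522,-0.013]]
    - [[36,337,-50],[0.036,-0.522,-0.013]]
    - [[36,337,-50],[0.036,-0.522,-0.013]]
  hand: 45

```text
time_s: 14.0
tool_pos: [0.5679, 0.1507, 0.1193]
tool_rot: [-179.8, -29.9, 3.8]
force: [0.4, -1.1, -0.9]
grip_width: 0.0449
```

>>> apply_moves:
  targets:
    - [[0,0,0],[0,0,0]]
    - [[0,0,0],[0,0,0]]
    - [[0,0,0],[0,0,0]]

```text
time_s: 14.3
tool_pos: [0.5683, 0.1436, 0.1196]
tool_rot: [-180.0, -29.9, 3.4]
force: [0.1, -0.4, 0.2]
grip_width: 0.045
```

```bash
python3 - <<'E'
from plan import *
p,r,z=lidpose((.5622,.1447,.03),.1,3.5,.015)
delta(p,r)
q=env.read_camera("side"); save(q,"s5.png",(230,150,380,270),5)
delta(p,r)
E
```

```text
tool [0.5683 0.1436 0.1196] shift [ 29.6   3.3 -51.6] turn [-0.     -0.0014  0.0021]
tool [0.5683 0.1438 0.1198] shift [ 29.6   3.1 -51.8] turn [ 0.0002 -0.001   0.0018]
```

View pics/s5.png

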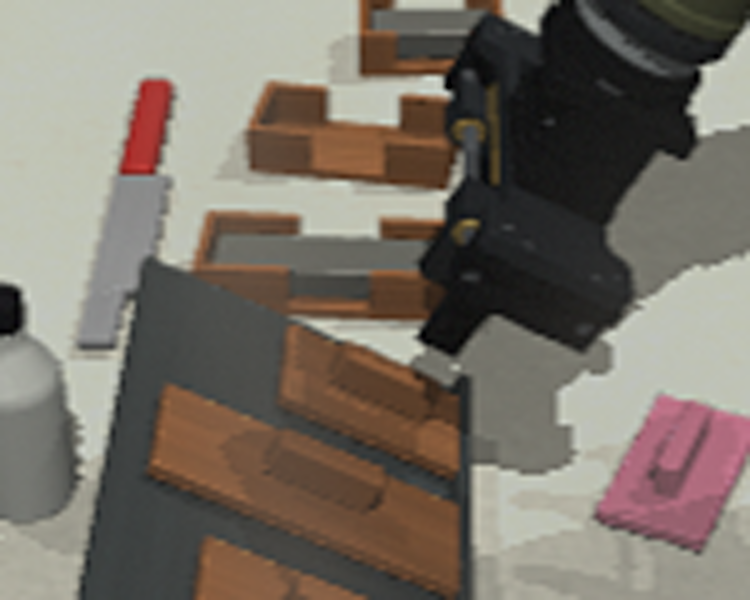

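>>> apply_moves:
  targets:
    - [[10,3,-17],[0,0,0]]
    - [[20,3,-35],[0,0,0]]
    - [[27,3,-46],[0,0,0]]
    - [[30,3,-52],[0,0,0]]
    - [[30,3,-52],[0,0,0]]

```text
time_s: 14.85
tool_pos: [0.5977, 0.1472, 0.0667]
tool_rot: [180.0, -29.8, 3.5]
force: [0.1, 0.5, -0.9]
grip_width: 0.045
```

>>> apply_moves:
  targets:
    - [[0,0,0],[0,0,0]]
    - [[0,0,0],[0,0,0]]
    - [[0,0,0],[0,0,0]]
    - [[0,0,0],[0,0,0]]
    - [[0,0,0],[0,0,0]]
    - [[0,0,0],[0,0,0]]
  hand: 5
  squeeze: 35

```text
time_s: 15.45
tool_pos: [0.5981, 0.1485, 0.0683]
tool_rot: [179.9, -30.0, 3.6]
force: [-2.7, -2.6, 3.0]
grip_width: 0.0137
```

>>> apply_moves:
  targets:
    - [[-10,-1,17],[0,0,0]]
    - [[-20,-2,35],[0,0,0]]
    - [[-30,-2,55],[0,0,0]]
    - [[-30,-30,80],[0,0.13,0]]
    - [[-20,-70,80],[0,0.26,0]]
    - [[-10,-110,80],[0,0.4,0]]
    - [[0,-150,80],[-0.025,0.522,0.01]]
    - [[0,-190,80],[-0.025,0.522,0.01]]

```text
time_s: 16.25
tool_pos: [0.6008, -0.0426, 0.1439]
tool_rot: [-179.0, 0.3, 4.0]
force: [-0.3, 0.6, -1.4]
grip_width: 0.0135
```

```bash
python3 - <<'E'
from plan import *
for i in range(2):
    env.read_camera("side")
    delta(np.array([.6004,-.296,.1]),Ro.from_euler("xyz",[180,0,4.3],degrees=True))
print(env.get_obs()["grip_width"])
E
```

```text
tool [ 0.5994 -0.0526  0.1442] shift [   1.  -243.4  -44.2] turn [-0.0088 -0.0054  0.0148]
tool [ 0.5986 -0.0496  0.145 ] shift [   1.8 -246.4  -45. ] turn [-0.009  -0.004   0.0154]
0.013742209792148786
```

>>> apply_moves:
  targets:
    - [[1,-40,0],[-0.009,-0.004,0.015]]
    - [[1,-80,0],[-0.009,-0.004,0.015]]
    - [[1,-125,-10],[-0.009,-0.004,0.015]]
    - [[1,-170,-20],[-0.009,-0.004,0.015]]
    - [[1,-210,-35],[-0.009,-0.004,0.015]]
    - [[1,-235,-45],[-0.009,-0.004,0.015]]
    - [[1,-245,-45],[-0.009,-0.004,0.015]]
    - [[1,-245,-45],[-0.009,-0.004,0.015]]

```text
time_s: 17.15
tool_pos: [0.5987, -0.2871, 0.1029]
tool_rot: [-180.0, -0.2, 4.8]
force: [-0.2, 0.1, 0.0]
grip_width: 0.0138
```

>>> apply_moves:
  targets:
    - [[0,0,0],[0,0,0]]
    - [[0,0,0],[0,0,0]]
    - [[0,0,0],[0,0,0]]

```text
time_s: 17.45
tool_pos: [0.5999, -0.2841, 0.1039]
tool_rot: [-180.0, -0.3, 5.0]
force: [-0.8, 0.2, -0.3]
grip_width: 0.0139
```

```bash
cat > chk.py <<'E'
from plan import *
import sys
def chk(L,C,l,case,yaw,off,name):
    """held lid: off = TCP height over lid plug underside"""
    p=env.read_camera("side");o=[env.get_obs()]
    rl=env.regions_of(p,L);rc=env.regions_of(p,C)
    o=env.get_obs();m=o["tool_pos"];print(m.round(4),o["tool_rot"].round(2),o["grip_width"].round(4),o["time_s"])
    a=np.radians(o["tool_rot"][2]);org=m[:2]-l/2*np.array([np.cos(a),np.sin(a)])
    t=proj(p,[m[0],m[1],m[2]-off+.006])[0]
    for c in rl:
        v,u=np.nonzero(c["region"]);d=np.hypot(u.mean()-t[0],v.mean()-t[1])
        if d<20:
            x,f=fit([(p,c["region"])],L,(org[0],org[1],o["tool_rot"][2]),m[2]-off,0,True)
            b=np.radians(x[2]);print(L,"centre",(x[:2]+l/2*np.array([np.cos(b),np.sin(b)])).round(4),"yaw",x[2].round(2),"1-IoU",round(f,3),"conf",round(c["conf"],2));break
    t=proj(p,[*case,.016])[0]
    for c in rc:
        v,u=np.nonzero(c["region"]);d=np.hypot(u.mean()-t[0],v.mean()-t[1])
        if d<20:
            x,f=fit([(p,c["region"])],C,(*case,yaw),0,0,True);print(C,x.round(4),round(f,3));break
    t=t.astype(int);cv2.imwrite("pics/"+name,cv2.resize(p["image"][t[1]-50:t[1]+30,t[0]-50:t[0]+50],None,fx=6,fy=6,interpolation=cv2.INTER_CUBIC)[...,::-1])
E
python3 -c "
from chk import *
chk('lid_short','case_short',.1,(.6,-.296),4.3,.015,'s6.png')"
```

```text
Traceback (most recent call last):
  File "chk.py", line 7, in chk
    o=env.get_obs();m=o["tool_pos"];print(m.round(4),o["tool_rot"].round(2),o["grip_width"].round(4),o["time_s"])
                                                                            ^^^^^^^^^^^^^^^^^^^^^
AttributeError: 'float' object has no attribute 'round'
```

>>> apply_moves:
  targets:
    - [[0,-6,-10],[0,0,-0.01]]
    - [[0,-12,-20],[0,0,-0.01]]
    - [[0,-12,-25],[0,0,-0.01]]
    - [[0,-12,-25],[0,0,-0.01]]
    - [[0,-12,-25],[0,0,-0.01]]

```text
time_s: 18.1
tool_pos: [0.5989, -0.298, 0.0776]
tool_rot: [-179.9, -0.2, 4.3]
force: [0.2, 0.3, -0.9]
grip_width: 0.0137
```

```bash
sed -i 's/o\["grip_width"\].round(4)/o["grip_width"]/' chk.py; python3 -c "
from chk import *
chk('lid_short','case_short',.1,(.6,-.296),4.3,.015,'s6.png')"
```

```text
[ 0.5994 -0.298   0.0784] [-179.99   -0.27    4.32] 0.01395889738787982 18.25
lid_short centre [ 0.5983 -0.2892] yaw 3.86 1-IoU 0.074 conf 0.6
case_short [ 0.5994 -0.2938  4.8403] 0.025
```

```bash
cat > ov.py <<'E'
from plan import *
def ov(L,l,off,C,case,yaw,name,dy=.0025,dx=-.0013):
    """overlay, shifting robot-frame poses by the side camera's bias"""
    p=env.read_camera("side");o=env.get_obs();m=o["tool_pos"]
    R=Ro.from_euler("xyz",o["tool_rot"],degrees=True)*Ro.from_euler("x",180,degrees=True)
    S=8;t=proj(p,[m[0],m[1],.03])[0].astype(int);a=(t[0]-40,t[1]-42)
    im=cv2.resize(p["image"][a[1]:a[1]+72,a[0]:a[0]+80],None,fx=S,fy=S,interpolation=cv2.INTER_CUBIC)[...,::-1].copy();im0=im.copy()
    im=np.clip(im*1.5,0,255).astype('uint8')
    def dr(X,col):
        q=((proj(p,X+[dx,dy,0])-a+.5)*S).astype(int)
        for i in range(8):
            for j in range(i):
                if bin(i^j).count("1")==1: cv2.line(im,tuple(map(int,q[i])),tuple(map(int,q[j])),col,1)
    for b,c in zip(M[L],((0,255,255),(255,255,0),(0,255,0))): dr(R.apply(b-[l/2,0,off])+m,c)
    dr(M[C][0]@Ro.from_euler("z",yaw,degrees=True).as_matrix().T+[*case,0],(255,0,255))
    cv2.imwrite("pics/"+name,im);print(m,o["tool_rot"],o["force"])
E
python3 -c "
from ov import *
ov('lid_short',.1,.015,'case_short',(.6004,-.296),4.4,'o1.png')"
```

```text
[ 0.59938054 -0.29807361  0.07847252] [-179.99718382   -0.27060386    4.32191076] [-0.46589486 -0.44655454 -0.10899084]
```

View pics/o1.png

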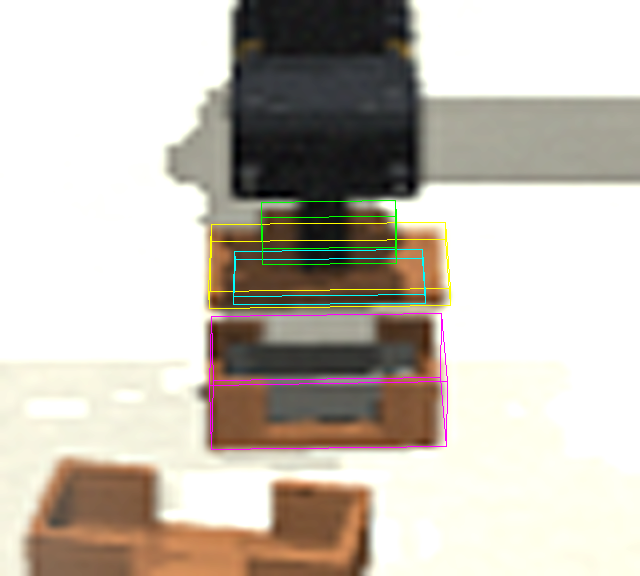

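>>> apply_moves:
  targets:
    - [[2.5,1,-10],[0,0.004,0]]
    - [[2.5,1,-20],[0,0.004,0]]
    - [[2.5,1,-26],[0,0.004,0]]
    - [[2.5,1,-30],[0,0.004,0]]
    - [[2.5,1,-32],[0,0.004,0]]
    - [[2.5,1,-32],[0,0.004,0]]

```text
time_s: 18.9
tool_pos: [0.6013, -0.2972, 0.0456]
tool_rot: [-179.9, 0.0, 4.3]
force: [0.2, -0.6, -0.4]
grip_width: 0.0137
```

```bash
python3 -c "
from ov import *
ov('lid_short',.1,.015,'case_short',(.602,-.2965),4.4,'o2.png')"
```

```text
[ 0.60155103 -0.29722355  0.04599864] [-1.79963754e+02 -4.30588670e-03  4.30417547e+00] [-0.20461706 -0.1950902  -0.84674233]
```

>>> apply_moves:
  targets:
    - [[0,0,-1],[0,0,0]]
    - [[0,0,-2],[0,0,0]]
    - [[0,0,-2],[0,0,0]]

```text
time_s: 19.25
tool_pos: [0.6015, -0.2972, 0.044]
tool_rot: [-180.0, -0.0, 4.3]
force: [0.1, -0.0, -0.9]
grip_width: 0.0139
```

>>> apply_moves:
  targets:
    - [[0,0,-1],[0,0,0]]
    - [[0,0,-2],[0,0,0]]
    - [[0,0,-2],[0,0,0]]

```text
time_s: 19.55
tool_pos: [0.6017, -0.2973, 0.0435]
tool_rot: [180.0, -0.0, 4.3]
force: [-2.7, 0.9, 6.9]
grip_width: 0.0137
```

>>> apply_moves:
  targets:
    - [[0,0,0],[0,0,0]]
    - [[0,0,0],[0,0,0]]
    - [[0,0,0],[0,0,0]]
    - [[0,0,30],[0,0,0]]
    - [[0,0,70],[0,0,0]]
    - [[-10,50,120],[0,0,0]]
    - [[-20,90,140],[0,0,0]]
    - [[-30,130,150],[0,0,0]]
  hand: 45

```text
time_s: 20.35
tool_pos: [0.5742, -0.1744, 0.1917]
tool_rot: [180.0, -0.2, 4.2]
force: [0.5, 0.9, 0.3]
grip_width: 0.0447
```

```bash
python3 - <<'E'
from plan import *
ps=[env.read_camera(c) for c in("side","top")]
for n,p,b in(("side",ps[0],.0),("top",ps[1],0)):
    for z,off in((.028,"seated"),(.032,"4mm up")):
        for c in env.regions_of(p,"lid_short"):
            v,u=np.nonzero(c["region"]);t=proj(p,[.6,-.296,.04])[0]
            if np.hypot(u.mean()-t[0],v.mean()-t[1])<15:
                x,f=fit([(p,c["region"])],"lid_short",(.552,-.3,4.3),z);a=np.radians(x[2]);print(n,off,(x[:2]+.05*np.array([np.cos(a),np.sin(a)])).round(4),x[2].round(1),round(f,3));break
out,_=look({"lid_long":((.557,.2297,3.5),.03,-30),"lid_medium":((.5525,.314,3.5),.03,-30)})
p,r,z=lidpose((.557,.2297,.03),.16,3.5,.015)
print(p);delta(p+.06*z,r)
E
```

```text
side seated [ 0.6003 -0.2935] 2.2 0.067
side 4mm up [ 0.5986 -0.2865] 2.7 0.073
lid_medium both [0.5525 0.3143] 3.3 1-IoU 0.075
lid_medium top [0.5516 0.3124] 3.6 1-IoU 0.042
lid_medium side [0.5516 0.3174] 2.9 1-IoU 0.047
[0.6186668  0.2334717  0.08299038]
tool [ 0.5732 -0.1756  0.1887] shift [ 15.5 407.2 -53.7] turn [ 0.0339 -0.5232 -0.0129]
```

>>> apply_moves:
  targets:
    - [[16,80,0],[0.009,-0.13,-0.003]]
    - [[16,200,0],[0.018,-0.26,-0.006]]
    - [[16,300,0],[0.034,-0.523,-0.013]]
    - [[16,407,-20],[0.034,-0.523,-0.013]]
    - [[16,407,-30],[0.034,-0.523,-0.013]]
    - [[16,407,-54],[0.034,-0.523,-0.013]]
    - [[16,407,-54],[0.034,-0.523,-0.013]]
    - [[16,407,-54],[0.034,-0.523,-0.013]]

```text
time_s: 21.75
tool_pos: [0.5849, 0.1745, 0.1465]
tool_rot: [179.4, -29.2, 3.9]
force: [0.5, -0.5, -0.2]
grip_width: 0.0448
```

>>> apply_moves:
  targets:
    - [[0,0,0],[0,0,0]]
    - [[0,0,0],[0,0,0]]
    - [[0,0,0],[0,0,0]]
    - [[0,0,0],[0,0,0]]

```text
time_s: 22.15
tool_pos: [0.5854, 0.171, 0.1461]
tool_rot: [179.5, -29.1, 3.6]
force: [0.0, -0.2, 0.2]
grip_width: 0.0451
```

```bash
python3 - <<'E'
from plan import *
p,r,z=lidpose((.557,.2297,.03),.16,3.5,.015)
delta(p,r)
ps=[env.read_camera(c) for c in("side","top")]
for q in ps:
    for c in env.regions_of(q,"lid_long"):
        v,u=np.nonzero(c["region"]);t=proj(q,[.626,.234,.08])[0];d=np.hypot(u.mean()-t[0],v.mean()-t[1]);print(round(c["conf"],2),round(d,1),len(u))
        if d<20:print(fit([(q,c["region"])],"lid_long",(.557,.23,3.5),.03,-30))
delta(p,r)
E
```

```text
tool [0.5854 0.171  0.1461] shift [ 33.3  62.5 -63.1] turn [ 0.0092 -0.0153  0.0022]
0.71 0.8 1187
(array([0.55859383, 0.2272604 , 4.41818122]), np.float64(0.07905369225526948))
0.58 104.5 1491
0.71 100.1 495
0.58 228.4 1049
tool [0.5851 0.172  0.146 ] shift [ 33.5  61.5 -63. ] turn [ 0.009  -0.0152  0.0007]
```

>>> apply_moves:
  targets:
    - [[3,30,0],[0.009,-0.015,0.001]]
    - [[3,61,-11],[0.009,-0.015,0.001]]
    - [[3,61,-11],[0.009,-0.015,0.001]]
    - [[12,61,-28],[0.009,-0.015,0.001]]
    - [[22,61,-45],[0.009,-0.015,0.001]]
    - [[30,61,-57],[0.009,-0.015,0.001]]
    - [[33,61,-63],[0.009,-0.015,0.001]]
    - [[33,61,-63],[0.009,-0.015,0.001]]

```text
time_s: 23.15
tool_pos: [0.6177, 0.233, 0.0818]
tool_rot: [-180.0, -29.9, 3.5]
force: [0.4, -0.5, 1.2]
grip_width: 0.0447
```

>>> apply_moves:
  targets:
    - [[0,0,0],[0,0,0]]
    - [[0,0,0],[0,0,0]]
    - [[0,0,0],[0,0,0]]
    - [[0,0,0],[0,0,0]]
    - [[0,0,0],[0,0,0]]
    - [[0,0,0],[0,0,0]]
  hand: 5

```text
time_s: 23.75
tool_pos: [0.618, 0.2331, 0.0829]
tool_rot: [-180.0, -30.0, 3.5]
force: [-1.7, -2.2, 3.3]
grip_width: 0.0136
```

```bash
python3 - <<'E'
from plan import *
delta(np.array([.640,-.026,.143]),Ro.from_euler("xyz",[180,0,-0.7],degrees=True))
E
```

```text
tool [0.618  0.2331 0.0829] shift [  22.  -259.1   60.1] turn [-0.013   0.5228 -0.0723]
```

>>> apply_moves:
  targets:
    - [[-10,-1,17],[0,0,0]]
    - [[-22,-2,38],[0,0,0]]
    - [[-33,-2,60],[0,0,0]]
    - [[-33,-20,90],[0,0,0]]
    - [[-20,-60,90],[-0.003,0.13,-0.018]]
    - [[-5,-100,90],[-0.006,0.26,-0.036]]
    - [[10,-140,80],[-0.01,0.39,-0.054]]
    - [[22,-180,70],[-0.013,0.523,-0.072]]

```text
time_s: 24.55
tool_pos: [0.6413, 0.0512, 0.1537]
tool_rot: [-180.0, 0.1, -0.8]
force: [0.8, 0.7, -0.2]
grip_width: 0.0135
```

>>> apply_moves:
  targets:
    - [[0,0,0],[0,0,0]]
    - [[0,0,0],[0,0,0]]
    - [[0,0,0],[0,0,0]]

```text
time_s: 24.85
tool_pos: [0.6393, 0.056, 0.1527]
tool_rot: [-179.8, 0.0, -0.5]
force: [-0.1, 0.3, -0.1]
grip_width: 0.0136
```

```bash
python3 - <<'E'
from plan import *
delta(np.array([.640,-.026,.085]),Ro.from_euler("xyz",[180,0,-0.7],degrees=True))
E
```

```text
tool [0.6393 0.056  0.1527] shift [  0.7 -82.  -67.7] turn [-0.0029 -0.     -0.0031]
```

>>> apply_moves:
  targets:
    - [[0.5,-25,0],[0,0,0]]
    - [[0.5,-55,0],[0,0,0]]
    - [[0.5,-80,-20],[-0.003,0,-0.003]]
    - [[0.5,-80,-50],[-0.003,0,-0.003]]
    - [[0.5,-80,-68],[-0.003,0,-0.003]]
    - [[0.5,-80,-68],[-0.003,0,-0.003]]
    - [[0.5,-80,-68],[-0.003,0,-0.003]]

```text
time_s: 25.55
tool_pos: [0.6405, -0.0241, 0.0861]
tool_rot: [179.9, -0.1, -0.7]
force: [-0.3, 0.3, -1.1]
grip_width: 0.0135
```

```bash
sed -i 's/S=8;/S=6;/; s/\[0\]-40,t\[1\]-42/[0]-52,t[1]-52/; s/a\[1\]+72,a\[0\]:a\[0\]+80/a[1]+92,a[0]:a[0]+104/' ov.py; python3 -c "
from chk import *
chk('lid_long','case_long',.16,(.64,-.026),-.7,.015,'s7.png')
from ov import *
ov('lid_long',.16,.015,'case_long',(.640,-.026),-.7,'o3.png')"
```

```text
[ 0.6415 -0.025   0.0867] [ 1.799e+02 -1.600e-01 -7.600e-01] 0.013447861513587836 25.7
lid_long centre [ 0.6414 -0.0194] yaw -1.42 1-IoU 0.11 conf 0.7
case_long [ 0.6394 -0.0245 -1.8912] 0.066
[ 0.64135269 -0.02531007  0.08638472] [ 1.79896844e+02 -1.35042050e-01 -7.81326777e-01] [ 0.66096925  0.21082703 -0.85335551]
```

View pics/o3.png

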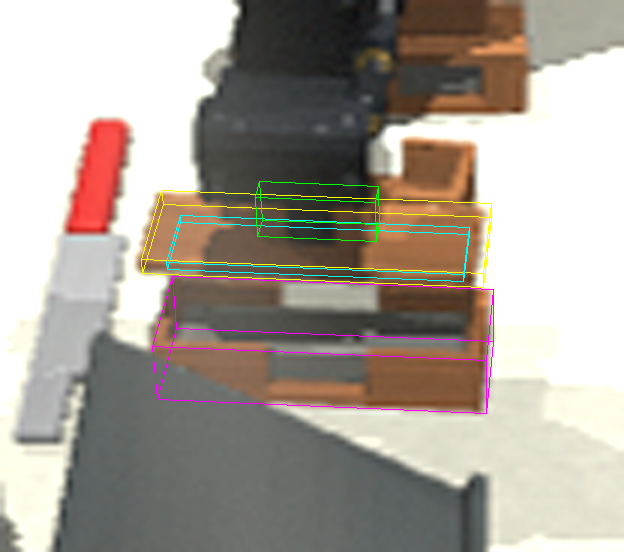

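>>> apply_moves:
  targets:
    - [[-0.5,-1.5,-12],[0,0.002,-0.009]]
    - [[-0.5,-1.5,-24],[0,0.002,-0.009]]
    - [[-0.5,-1.5,-32],[0,0.002,-0.009]]
    - [[-0.5,-1.5,-38],[0,0.002,-0.009]]
    - [[-0.5,-1.5,-40],[0,0.002,-0.009]]
    - [[-0.5,-1.5,-40],[0,0.002,-0.009]]

```text
time_s: 26.35
tool_pos: [0.6397, -0.0275, 0.0444]
tool_rot: [179.9, 0.2, -1.3]
force: [-0.5, -1.2, -1.8]
grip_width: 0.0136
```

>>> apply_moves:
  targets:
    - [[0,0,-1],[0,0,0]]
    - [[0,0,-2],[0,0,0]]
    - [[0,0,-2],[0,0,0]]

```text
time_s: 26.65
tool_pos: [0.6405, -0.0275, 0.0436]
tool_rot: [179.9, 0.1, -1.4]
force: [0.1, -0.3, 3.0]
grip_width: 0.0138
```

>>> apply_moves:
  targets:
    - [[0,0,-1],[0,0,0]]
    - [[0,0,-2],[0,0,0]]
    - [[0,0,-2],[0,0,0]]

```text
time_s: 26.95
tool_pos: [0.6406, -0.0275, 0.0436]
tool_rot: [179.8, 0.1, -1.4]
force: [-4.6, -0.6, 14.4]
grip_width: 0.0139
```

>>> apply_moves:
  targets:
    - [[0,0,1],[0,0,0]]
    - [[0,0,1],[0,0,0]]
    - [[0,0,1],[0,0,0]]
    - [[0,0,1],[0,0,0]]
    - [[0,0,30],[0,0,0]]
    - [[0,0,75],[0,0,0]]
    - [[-20,-20,120],[0,0,0]]
    - [[-70,-50,140],[0,0,0]]
  hand: 45

```text
time_s: 27.75
tool_pos: [0.5845, -0.0689, 0.1799]
tool_rot: [-180.0, -0.3, -1.1]
force: [0.4, -2.1, 2.5]
grip_width: 0.0447
```

>>> apply_moves:
  targets:
    - [[-50,-50,20],[0,0,0]]
    - [[-80,-100,20],[0,0,0]]
    - [[-120,-150,20],[0,0,0]]
    - [[-130,-250,20],[0,0,0]]
    - [[-160,-400,20],[0,0,0]]
    - [[-200,-450,20],[0,0,0]]
    - [[-250,-480,20],[0,0,0]]
    - [[-280,-500,20],[0,0,0]]

```text
time_s: 28.55
tool_pos: [0.3969, -0.418, 0.1953]
tool_rot: [179.9, 0.1, -1.3]
force: [1.1, -1.2, 1.1]
grip_width: 0.045
```

>>> apply_moves:
  targets:
    - [[-40,-120,0],[0,0,0]]
    - [[-80,-200,0],[0,0,0]]
    - [[-100,-200,0],[0,0,0]]
    - [[-100,-200,0],[0,0,0]]
    - [[-100,-200,0],[0,0,0]]

```text
time_s: 29.05
tool_pos: [0.2925, -0.6208, 0.1941]
tool_rot: [179.9, 0.3, -1.7]
force: [-0.2, -0.4, -0.4]
grip_width: 0.0453
```

```bash
python3 - <<'E'
from plan import *
o=env.get_obs();print(o["tool_pos"],o["time_s"])
s,t=env.read_camera("side"),env.read_camera("top")
for nm,p in(("side",s),("top",t)):
  for L,l,c0,yw in(("lid_short",.1,(.6015,-.297),4.3),("lid_long",.16,(.6405,-.0275),-1.4)):
    q=proj(p,[*c0,.04])[0]
    for c in env.regions_of(p,L):
        v,u=np.nonzero(c["region"]);d=np.hypot(u.mean()-q[0],v.mean()-q[1])
        if d<15:
            a=np.radians(yw);x,f=fit([(p,c["region"])],L,(c0[0]-l/2*np.cos(a),c0[1]-l/2*np.sin(a),yw),.028);a=np.radians(x[2])
            print(nm,L,(x[:2]+l/2*np.array([np.cos(a),np.sin(a)])).round(4),x[2].round(1),round(f,3));break
a=cv2.resize(t["image"][100:220,180:470],None,fx=2.6,fy=2.6,interpolation=cv2.INTER_CUBIC)
b=cv2.resize(s["image"][135:230,230:375],None,fx=5.2/2*1.0,fy=2.6,interpolation=cv2.INTER_CUBIC);w=a.shape[1]
b=cv2.copyMakeBorder(b,0,0,0,w-b.shape[1],cv2.BORDER_CONSTANT)
cv2.imwrite("pics/fin.png",np.clip(np.vstack([a,b])[...,::-1]*1.5,0,255))
E
```

```text
[ 0.29250294 -0.62079629  0.19412355] 29.05
side lid_short [ 0.6008 -0.2953] 5.4 0.178
side lid_long [ 0.6403 -0.024 ] -1.3 0.056
top lid_short [ 0.602  -0.2976] 4.2 0.124
top lid_long [ 0.6401 -0.0297] -1.8 0.049[ WARN:0@35.921] global loadsave.cpp:1063 imwrite_ Unsupported depth image for selected encoder is fallbacked to CV_8U.
```

View pics/fin.png

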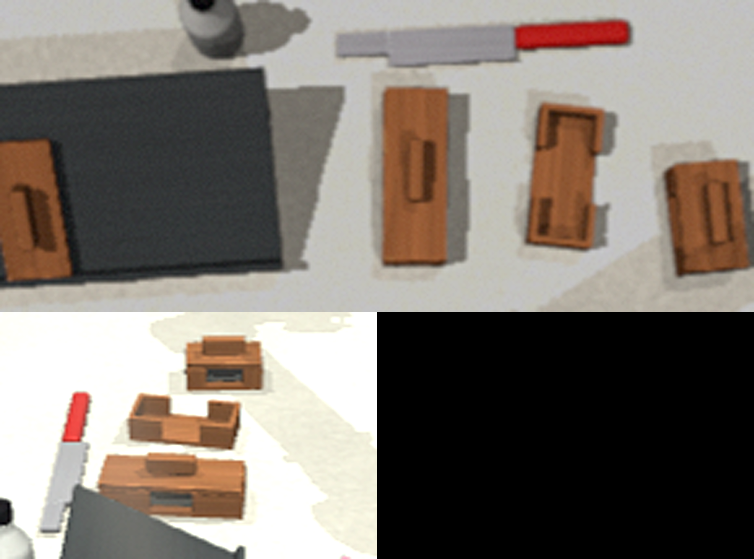

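The final picture shows both lids flat on their rims. The medium case is open in its place, its lid is on the rack, and the knife and bottle look untouched. I hand the job in.

```bash
python3 -c "
from cell import env
print(env.sign_off(), env.get_obs()['time_s'])"
```

```text
the job is handed in; nothing more can be done
the job is handed in; nothing more can be done
```

Both stones are flat in their matching cases, each case is closed with its wooden lid from the rack, and the job is handed in. The robot clock read about 29 s at the last check. To keep the gripper's body clear of the rack, I slid the long case about 30 mm away from it, using the held stone to push.

- **Seating:** Both lids stopped with the tool tip at 43.5–43.6 mm. Fully down should read 43 mm, and a plug caught on the rim would have stopped at 47 mm. I pressed with 7 N on the short lid and 14 N on the long one.
- **Last pictures:** They show both lids level and square on their cases. The medium case is open in its place with its lid on the rack. The knife and bottle look unmoved. The final crop left out the pink and purple lids, but I never touched them.
- **Disagreements:** The two cameras differ by about 2–6 mm in y, a steady calibration offset that I corrected using the tool's own position. The last fit of the short lid was loose (overlap about 0.82–0.88), because its mask was coarse. Its centre and angle still matched where I released it, within about 2 mm and 1°.

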